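# Break down the instrument stack into its tray bays

## Robot

A 6-joint arm with a two-finger parallel gripper is mounted at the origin on a cart in front of the work surface, level with it; the furniture and walls round the work are solid. World frame = base frame: x ahead of the robot, y to its left, z up, the work surface at z = 0. Lengths are in mm, angles in rad, forces in N, time in s.
With the tool pointing down it reaches from about 300 to 775 mm from the base axis. Payload 14.6 kg.
Tool frame: the origin (TCP) lies on the mounting face of the last link; the fingertips stand 199 mm ahead of it and the grasp point (between the pads) lies 180 mm ahead of it; z points along the fingers, y is the line along which they close (so a half turn about z gives the same grasp; the last joint's range is limited). The gripper opens to 94 mm and grips with 3 to 60 N. Pads are 16 mm wide; open, the fingers measure 119 mm over their backs; the gripper's body (75 mm by 177 mm) begins 78 mm behind the grasp point.
Start: joints at [1.039, 0.3, 1.521, -0, 1.321, -0.067], TCP at [246.531, 491.644, 404.646] pointing down, gripper open.
Joint ranges: [-3.03, 3.03], [-0.79, 2.21], [0.23, 2.52], [-1.04, 4.18], [0, 3.07], [-2.55, 2.55]. Speed limits (rad/s): [2.22, 2.22, 2.57, 3.14, 3.14, 3.14].

## Interface

Orientations are given as [roll, pitch, yaw] about the fixed x, y, z axes, in that order (R = Rz(yaw) Ry(pitch) Rx(roll)).
In Python, from cell import manip gives the robot as it stands. The module is installed in compiled form; this text tells all that it offers.
- The arm moves only by the shell command python3 -m creep 'ROWS' [FORCE]. ROWS is a JSON object of lists of equal length, an entry for each row: "slide": the shift along the world's x, y, z in cm, a list of three; "turn": the turn about the world's z in rad; "claw": the opening, from 0 (shut) to 1 (fully open). A call has 1 to 8 rows; each row shifts and turns the commanded pose from where the row before left it; what a row does not reach is not made up. A row lasts 1/8 s, in which the tool goes at most 62.5 mm and 10.7 degrees, less where a joint would pass 70% of its speed; a pose out of reach is approached as far as the arm can. A call with a gripper value outside its range is refused whole. The fingers move at their own pace and stop on an object; FORCE is the grip in N (left out, the last holds). Time passes only in rows, so rows that do not move let the fingers close. It gives the time, the measured TCP pose, the force, the opening and the grip force at its end, in the units of the state.
- manip.read_state(): the state, without advancing time (a new reading comes with each control period).
- manip.camera(name): name is "scene" or "top" or "wrist"; returns (picture, depth): 420x560x3 uint8, red, green, blue; 420x560 float32, mm along the optical axis (not along the pixel's ray), 0 where there is no reading.
- manip.calibration(name): a dict with "intrinsics" (3x3 intrinsics, pixels), "pose" (4x4, takes a point from camera to world coordinates). Camera axes: x right, y up, looking along -z (the intrinsics and any distortion apply to the point x, -y, -z); pixel columns grow to the right and rows downward; lengths in mm; the calibration is good to about 2 mm. A picture is of the moment at which its call begins: read the wrist's pose just before it. calibration takes no time and is no camera call; for the wrist camera it gives the pose at the moment of the call.
- manip.sign_off(): hands the job in; it is judged then, once.
Trained networks look in the newest picture that a camera, given by its name, has taken for a name from the list of things; names that differ only in an ending like _2 or _b are one class to them, and where a whole thing is asked for, a point or a joint stands for the part that bears it (a point fixed in the world has none). Each returns a list of dicts, best first, with "score" (0 to 1); they miss things now and then, are a little off and sometimes report something else, mostly with a low value. They report only what shows in the picture. A call takes as long as a camera call. They do not tell look-alikes from the thing itself.
- manip.cut_out(query, camera): "mask" (420x560 bool, what is visible of it) and "position" ([column, row] in pixels, amid what is visible of it).
The state is a dict: "clock": time; "joints": joint angles; "qd": joint speeds; "effort": joint torques, N m; "eef_pos": TCP position; "eef_rot": TCP orientation; "wrist_force": force on the tool from outside, world axes, zero at the start; "moment": the same for the moment, N m; "finger_gap": finger opening in mm; "finger_force": force on a finger pad.
Only numpy, scipy, OpenCV 4.12 (cv2) and the standard library are available. Lean on these libraries where they do the work, as an engineer would, in place of code of your own. Each camera call takes 0.05 s, during which the arm holds its last target. There are 200 camera calls.

## Task

Take the stack apart from the top down, one thing at a time: stand the blue-capped vial in the blue cup and the red-capped vial in the red cup, then lay the ampoule carton in the short yellow tray, and last the steel instrument case in the long green tray. Everything must end upright and flat on the floor of its own cup or tray, inside the lip; set things down rather than dropping them, never let a vial tip over, and leave the amber vial and the tape can where they stand.

Things in the scene. Friction and masses are not known exactly. Their poses are not given: they have to be found in the camera images.
- blue_vial_mid (a point): centre (half-way up) of the loose injection vial with BLUE cap and blue band: 23 mm diameter, 51 mm tall, 28 g; z up along the vial; roughly the lower 30 mm are cylindrical, the cap is narrower. At the start it stands upright on the carton, near one end of the carton's top (either end), about 28 mm from the carton's centre along the carton's y.
- red_vial_mid (a point): centre (half-way up) of the loose injection vial with RED cap and red band: same size as the blue one; stands at the other end of the carton's top, its centre about 56 mm from the other vial's. Grip either vial across the carton's x (at right angles to the line through both vials) to stay clear of the other.
- carton_mid (a point): centre of the loose white and red ampoule carton: 64 (x) x 91 (y) x 36 (z) mm, 90 g, rigid. Origin at its centre, z up, y along its length. It lies flat on the steel case, roughly lengthwise. Grip across the 64 mm.
- case_mid (a point): centre of the loose closed steel instrument case with two green bands: 62 (x) x 150 (y) x 38 (z) mm, 250 g, rigid, lid fixed. Origin at its centre, z up, y along its length. It is the bottom of the stack and lies on the table; its ends stick out from under the carton. Grip across the 62 mm at its middle.
- blue_cup: fixed shallow round BLUE plastic cup for the blue-capped vial: 58 mm outer diameter, inner floor about 46 mm wide and 3 mm above the table, rim 8 mm above the table. Origin at the centre of its underside, on the table.
- red_cup: fixed shallow round RED plastic cup for the red-capped vial: same size as the blue cup; origin at the centre of its underside, on the table.
- yellow_tray: fixed short YELLOW tray with dark inlay for the carton: inside 80 (x) x 107 (y) mm, floor 3 mm above the table, lip 4 mm thick rising to 8 mm above the table. The lip runs along both short ends and 22 mm round each corner; the middle of each long side (y direction) is open for the fingers. Origin at the centre of its underside, y along its length. Either way round is right.
- green_tray: fixed long GREEN tray with dark inlay for the steel case: inside 78 (x) x 166 (y) mm, floor 3 mm above the table, lip 4 mm thick rising to 8 mm above the table, along both short ends and 22 mm round each corner; the middle of each long side is open. Origin at the centre of its underside, y along its length. Either way round is right.
- amber_vial_mid (a point): bystander: centre of a loose AMBER vial with grey cap standing on the table, 23 mm diameter, 51 mm tall; leave it alone. Behind it, at the middle of the far side, the fixed lever of a wall soap dispenser reaches forward to x = 0.75 (y within 0.06 of 0) about 0.3 above the table: keep the hand and wrist clear of it when crossing from side to side.
- tape_can_mid (a point): bystander: centre of a loose white and green can of surgical tape standing on the table, 55 mm diameter, 112 mm tall; leave it alone.
Things that resemble listed ones, but are neither listed nor needed, are in the scene too. Leave any purple look-alike of the part that bears carton_mid alone.

How it is judged:
By the outcome, as a careful person would: the job done as asked, in the order asked, and still so for the second after the job is handed in, with the robot touching nothing.
It also fails if it takes over 128 s, if anything falls off the work surface, if the arm or the gripper's body presses on something with over 40 N, if the wrist force passes 120 N, or if a joint passes its speed limit or range.

## Working session

There is one attempt and no reset: what is moved stays moved. The work goes in short steps, Python scripts to look and compute and a shell command to move; the robot and the scene stay as the last step left them, time stands still between calls to the robot, and variables do not carry over. Pictures are saved under pics/ and viewed, at most 14 in all, crops included, and the job is handed in when it is done.

```bash
mkdir -p pics; python3 - <<'E'
from cell import manip
import cv2,numpy as np
s=manip.read_state();print({k:np.round(v,3).tolist() for k,v in s.items()})
a=manip.camera("top")[0];b=manip.camera("scene")[0]
cv2.imwrite("pics/top.png",cv2.resize(a[:,:,::-1],(800,600)));cv2.imwrite("pics/scene.png",cv2.resize(b[:,:,::-1],(800,600)))
for n in("top","scene","wrist"):
  c=manip.calibration(n);print(n,c.keys(),np.round(c["intrinsics"],1).tolist(),np.round(c["pose"],3).tolist())
E
```

```text
{'clock': 0.0, 'joints': [1.039, 0.3, 1.522, 0.0, 1.321, -0.067], 'qd': [0.0, -0.0, -0.002, -0.002, 0.001, 0.001], 'effort': [0.0, -53.181, -35.274, 0.071, 0.024, -0.0], 'eef_pos': [246.523, 491.621, 404.076], 'eef_rot': [-3.14, -0.0, 2.677], 'wrist_force': [-0.063, -0.518, -0.353], 'moment': [-0.008, 0.016, -0.047], 'finger_force': 0.0, 'finger_gap': 94.103}
top dict_keys(['intrinsics', 'pose']) [[404.8, 0.0, 277.4], [0.0, 404.8, 213.0], [0.0, 0.0, 1.0]] [[-0.024, 0.981, -0.193, 367.244], [-1.0, -0.024, 0.004, 44.733], [-0.0, 0.193, 0.981, 1135.012], [0.0, 0.0, 0.0, 1.0]]
scene dict_keys(['intrinsics', 'pose']) [[410.3, 0.0, 278.1], [0.0, 410.3, 209.6], [0.0, 0.0, 1.0]] [[0.729, 0.368, -0.577, -79.278], [-0.684, 0.372, -0.627, -635.834], [-0.016, 0.852, 0.523, 674.635], [0.0, 0.0, 0.0, 1.0]]
wrist dict_keys(['intrinsics', 'pose']) [[363.4, 0.0, 276.9], [0.0, 363.4, 210.4], [0.0, 0.0, 1.0]] [[0.448, -0.867, -0.218, 183.385], [0.894, 0.434, 0.111, 522.912], [-0.002, -0.245, 0.97, 384.212], [0.0, 0.0, 0.0, 1.0]]
```

View pics/top.png

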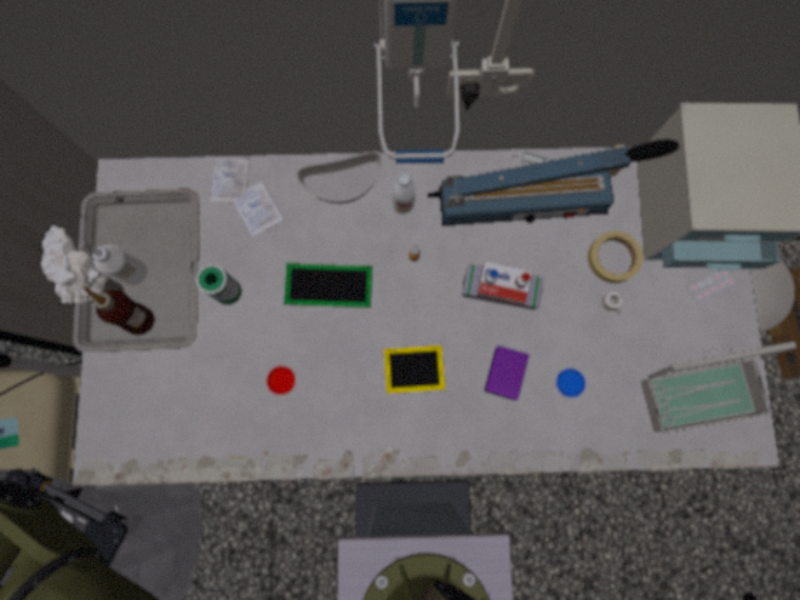

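View pics/scene.png

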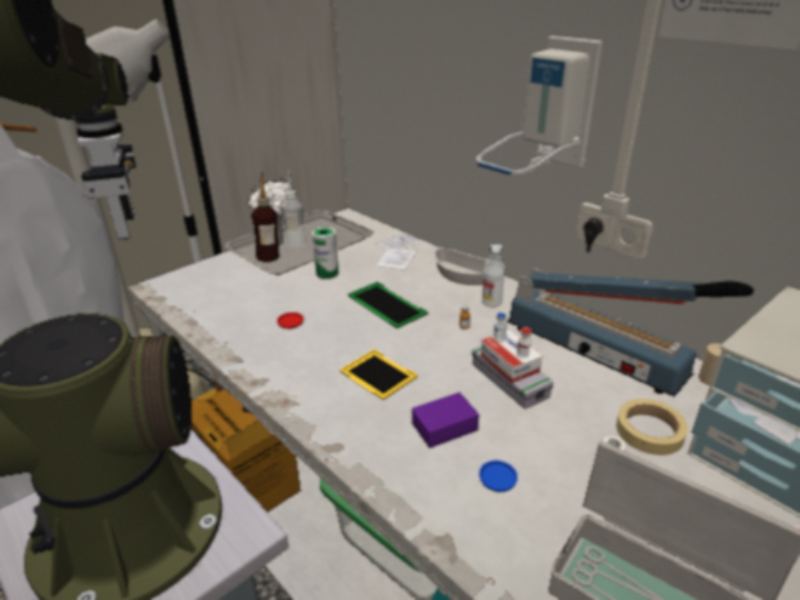

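The top view (800×600 px) shows:
- Stack at (503,285): blue vial at its left end (493,272), red vial at its right end (519,272).
- Red cup (281,380), yellow tray (414,369), green tray (328,285), blue cup (570,383).
- Amber vial (414,253), tape can (218,285).

There are two carton candidates. The white and red one at (505,283), on the steel case with vials on top, fits the description. The purple one at (507,372) is the look-alike, so I leave it.

```bash
cat > h.py <<'E'
from cell import manip
import cv2,numpy as np
def ray(cam,px,C=None):
    c=C or manip.calibration(cam);K=c["intrinsics"];P=c["pose"]
    d=np.linalg.inv(K)@np.array([px[0],px[1],1.]);d=P[:3,:3]@(d*[1,-1,-1]);return P[:3,3],d
def onz(cam,px,z,C=None):
    o,d=ray(cam,px,C);return o+d*(z-o[2])/d[2]
def cloud(cam,depth,mask,C=None):
    c=C or manip.calibration(cam);v,u=np.nonzero(mask&(depth>0));z=depth[v,u]
    q=np.linalg.inv(c["intrinsics"])@np.array([u,v,np.ones_like(u)]);q=(q*z).T*[1,-1,-1]
    return q@c["pose"][:3,:3].T+c["pose"][:3,3]
def top(P,lo,hi):
    """rect fit of cloud points with z in lo..hi"""
    Q=P[(P[:,2]>lo)&(P[:,2]<hi)]
    if len(Q)<5: return None
    r=cv2.minAreaRect(Q[:,:2].astype(np.float32));return len(Q),np.round(r[0],1),np.round(r[1],1),round(r[2],1),np.round(np.median(Q[:,2]),1)
E
python3 - <<'E'
from h import *
im,d=manip.camera("top")
for q in["blue_vial_mid","red_vial_mid","carton_mid","case_mid","blue_cup","red_cup","yellow_tray","green_tray","amber_vial_mid","tape_can_mid"]:
    for r in manip.cut_out(q,"top")[:2]:
        P=cloud("top",d,r["mask"]);
        print(q,round(r["score"],2),np.round(r["position"]),"med",np.round(np.median(P,0)),top(P,-50,300),"z",np.round(np.percentile(P[:,2],[5,50,95])))
cv2.imwrite("pics/stack.png",cv2.resize(im[165:275,310:420,::-1],(600,600),interpolation=cv2.INTER_CUBIC))
E
```

```text
blue_vial_mid 0.74 [334. 201.] med [ 613. -120.   38.] (516, array([ 619.6, -167.7]), array([150.6,  76.6]), 76.0, np.float64(37.7)) z [ 2. 38. 42.]
blue_vial_mid 0.66 [342. 192.] med [ 613. -132.  115.] (63, array([ 614.2, -133.6]), array([17.4, 17.3]), 25.9, np.float64(114.8)) z [ 96. 115. 126.]
carton_mid 0.65 [355. 204.] med [ 603. -164.   74.] (677, array([ 612.4, -168.4]), array([97.9, 63.9]), 76.0, np.float64(73.8)) z [55. 74. 78.]
carton_mid 0.58 [354. 263.] med [ 445. -165.   36.] (890, array([ 449. , -170.5]), array([72.6, 98.9]), 73.5, np.float64(35.7)) z [ 2. 36. 39.]
case_mid 0.7 [334. 199.] med [ 611. -123.   38.] (479, array([ 615.6, -167.1]), array([151.1,  63.8]), 77.9, np.float64(37.7)) z [14. 38. 41.]
blue_cup 0.71 [399. 266.] med [ 425. -294.    4.] (372, array([ 424.6, -294.7]), array([59.6, 58.3]), 40.9, np.float64(4.0)) z [-1.  4. 10.]
red_cup 0.52 [196. 265.] med [445. 269.   5.] (315, array([443.4, 267.4]), array([53.8, 52.3]), 89.3, np.float64(4.5)) z [ 0.  5. 10.]
yellow_tray 0.57 [291. 258.] med [458.   8.   4.] (1342, array([460.1,   6.9]), array([ 90.6, 119. ]), 0.8, np.float64(3.8)) z [-0.  4.  9.]
green_tray 0.76 [230. 200.] med [632. 175.   4.] (1789, array([631.9, 176.6]), array([175.6,  91.3]), 88.1, np.float64(3.8)) z [0. 4. 8.]
green_tray 0.22 [340. 193.] med [ 614. -132.  109.] (82, array([ 615.5, -133.9]), array([21.9, 17. ]), 48.8, np.float64(109.1)) z [ 85. 109. 126.]
amber_vial_mid 0.6 [290. 179.] med [682.   3.  36.] (71, array([684.5,   2.8]), array([20.8, 16.6]), 88.5, np.float64(36.3)) z [ 7. 36. 53.]
tape_can_mid 0.81 [152. 199.] med [617. 367. 110.] (552, array([622.9, 373.8]), array([52.9, 51.6]), 46.9, np.float64(110.0)) z [ 29. 110. 114.]
```

View pics/stack.png

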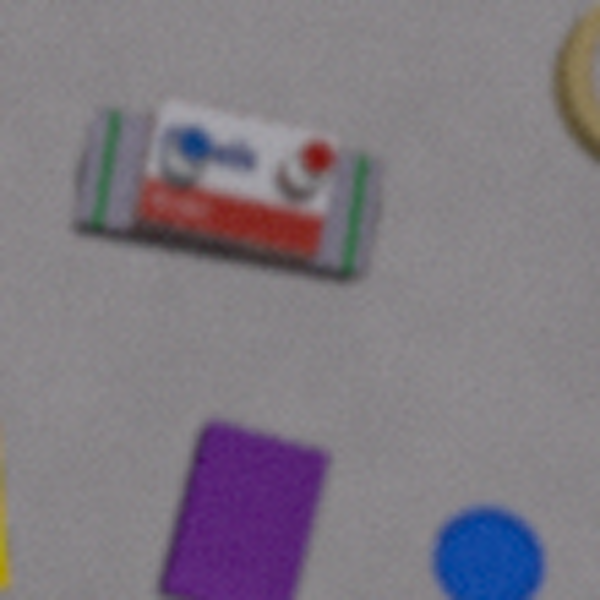

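The crop confirms it: the white and red carton lies on the green-banded steel case with the blue (left) and red (right) vials on top. The purple block below it is the look-alike. Next I move over the stack for a wrist view.

```bash
python3 -m creep '{"slide":[[3,-5.4,0],[3,-5.4,0],[3,-5.4,0],[3,-5.4,0],[3,-5.4,0],[3,-5.4,0],[3,-5.4,0],[3,-5.4,0]],"turn":[-0.169,-0.169,-0.169,-0.169,-0.169,-0.169,-0.169,-0.169],"claw":[1,1,1,1,1,1,1,1]}' 10; python3 -m creep '{"slide":[[3,-5.4,0],[3,-5.4,0],[3,-5.4,0],[3,-5.4,0],[0,0,0],[0,0,0]],"turn":[0,0,0,0,0,0],"claw":[1,1,1,1,1,1]}'
python3 - <<'E'
from h import *
s=manip.read_state();print(s["clock"],s["eef_pos"],s["eef_rot"],s["joints"])
C=manip.calibration("wrist");im,d=manip.camera("wrist")
cv2.imwrite("pics/w1.png",im[:,:,::-1])
for q in["blue_vial_mid","red_vial_mid","carton_mid","case_mid"]:
    for r in manip.cut_out(q,"wrist")[:2]:
        P=cloud("wrist",d,r["mask"],C);
        print(q,round(r["score"],2),np.round(r["position"]),"med",np.round(np.median(P,0)),top(P,20,300),"cap",top(P,112,135),"z",np.round(np.percentile(P[:,2],[5,50,95])))
A=cloud("wrist",d,d>0,C);A=A[(np.hypot(A[:,0]-612,A[:,1]+168)<110)]
print("caps",top(A,116,140),"carton",top(A,68,80),"case",top(A,33,43))
for z0,z1 in((116,140),(80,105)):
    Q=A[(A[:,2]>z0)&(A[:,2]<z1)].astype(np.float32)
    if len(Q)>20:
        _,l,c=cv2.kmeans(Q[:,:2].copy(),2,None,(3,20,.1),3,0);print(c,[top(Q[l[:,0]==i],z0,z1) for i in(0,1)])
E
```

```text
clock: 1.65
eef_pos: [487.1, 57.7, 404.9]
eef_rot: [3.141, -0.0, 1.319]
wrist_force: [0.6, 1.3, 0.7]
finger_gap: 94.3
finger_force: 0.0
clock: 2.4
eef_pos: [606.4, -156.0, 404.4]
eef_rot: [-3.141, -0.0, 1.325]
wrist_force: [1.3, 0.2, 1.0]
finger_gap: 93.8
finger_force: 0.0
2.4 [ 606.3791016  -156.01782218  404.35551841] [-3.14095473e+00 -2.28955880e-04  1.32464419e+00] [-3.10341127e-01  4.72218602e-01  1.28512186e+00  1.90852585e-04
  1.38490350e+00 -6.42243984e-02]
blue_vial_mid 0.87 [288. 181.] med [ 620. -134.  123.] (793, array([ 619.6, -141. ]), array([27.6, 27.9]), 49.3, np.float64(122.8)) cap (445, array([ 619.9, -136.9]), array([16.4, 16.9]), 77.6, np.float64(124.8)) z [ 75. 123. 126.]
red_vial_mid 0.58 [296. 254.] med [ 612. -189.  110.] (957, array([ 610.8, -192.6]), array([21.8, 20.3]), 30.4, np.float64(109.9)) cap (423, array([ 611.6, -194.2]), array([16.5, 16.8]), 46.5, np.float64(124.6)) z [ 82. 110. 126.]
red_vial_mid 0.51 [288. 142.] med [ 624. -114.   38.] (2620, array([ 616.1, -168.8]), array([150.6,  61.8]), 77.6, np.float64(38.0)) cap None z [36. 38. 39.]
carton_m
[... 490 characters left out ...]
loat64(38.0)) cap None z [36. 38. 39.]
caps (859, array([ 615.5, -166. ]), array([75.5, 17.1]), 81.5, np.float64(124.7)) carton (5547, array([ 614.8, -167.2]), array([90.5, 62.3]), 75.3, np.float64(74.1)) case (2671, array([ 616.1, -168.8]), array([150.6,  61.8]), 77.6, np.float64(38.0))
[[ 619.832   -136.44754]
 [ 611.6382  -193.68451]] [(445, array([ 619.9, -136.9]), array([16.4, 16.9]), 77.6, np.float32(124.8)), (414, array([ 611.6, -194.2]), array([16.5, 16.8]), 46.5, np.float32(124.6))]
[[ 611.57947 -185.29239]
 [ 618.8883  -128.9445 ]] [(256, array([ 611.6, -187.7]), array([10.4, 22.4]), 85.1, np.float32(94.6)), (98, array([ 619. , -131.8]), array([22.7, 11.3]), 0.6, np.float32(96.1))]
```

View pics/w1.png

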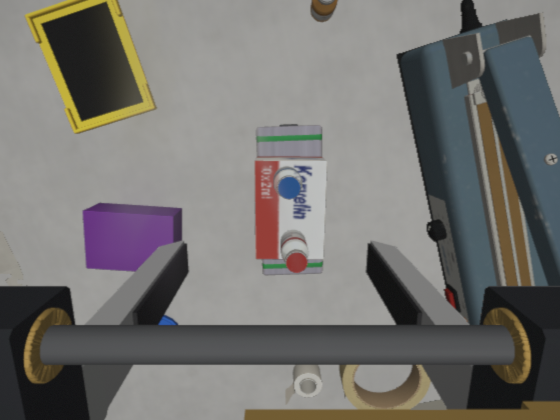

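The wrist view shows the blue cap at px (289,185) and the red cap at (296,258). In world coordinates they are (620,-137) and (611.5,-194), and the cap tops at z≈125 match the sizes given. Purple is at (130,238), clear of the fingers. Now the blue vial.

```bash
python3 -m creep '{"slide":[[1.34,1.95,-2],[0,0,-4],[0,0,-4],[0,0,-2.3],[0,0,0],[0,0,0],[0,0,0],[0,0,0]],"turn":[0,0,0,0,0,0,0,0],"claw":[1,1,1,1,1,0.5,0.35,0]}' 8; python3 -m creep '{"slide":[[0,0,0],[0,0,0],[0,0,0],[0,0,0]],"turn":[0,0,0,0],"claw":[0,0,0,0]}'
```

```text
clock: 3.65
eef_pos: [620.0, -136.8, 282.4]
eef_rot: [3.14, 0.0, 1.325]
wrist_force: [0.5, 0.5, 1.2]
finger_gap: 67.8
finger_force: 0.0
clock: 4.15
eef_pos: [619.9, -136.9, 281.6]
eef_rot: [-3.142, 0.0, 1.325]
wrist_force: [-0.5, 1.2, 0.6]
finger_gap: 27.5
finger_force: 0.0
```

```bash
python3 -m creep '{"slide":[[0,0,0],[0,0,0],[0,0,1],[0,0,3],[0,0,3],[0,0,0]],"turn":[0,0,0,0,0,0],"claw":[0,0,0,0,0,0]}'; python3 -m creep '{"slide":[[-2.5,-2,0],[-4.5,-3.8,0],[-5,-4,0],[-4.5,-3.5,0],[-3,-2.5,0],[0,0,0],[0,0,0]],"turn":[0,0,0,0,0,0,0],"claw":[0,0,0,0,0,0,0]}'
python3 - <<'E'
from h import *
s=manip.read_state();C=manip.calibration("wrist");im,d=manip.camera("wrist")
cv2.imwrite("pics/w2.png",im[:,:,::-1])
for q in["blue_vial_mid","blue_cup"]:
    for r in manip.cut_out(q,"wrist")[:2]:
        P=cloud("wrist",d,r["mask"],C);print(q,round(r["score"],2),np.round(r["position"]),top(P,-10,300))
E
```

```text
clock: 4.9
eef_pos: [620.0, -136.9, 354.5]
eef_rot: [3.137, 0.0, 1.325]
wrist_force: [0.1, 0.9, -0.4]
finger_gap: 21.3
finger_force: 8.0
clock: 5.78
eef_pos: [426.4, -293.6, 351.2]
eef_rot: [-3.141, -0.0, 1.325]
wrist_force: [-0.2, 0.5, 0.5]
finger_gap: 21.4
finger_force: 8.0
blue_vial_mid 0.69 [280. 273.] (2987, array([ 407.8, -345.5]), array([132. ,  33.6]), 76.6, np.float64(180.6))
blue_cup 0.67 [277. 199.] (2942, array([ 427. , -295.1]), array([56.6, 56.9]), 72.6, np.float64(3.6))
```

View pics/w2.png

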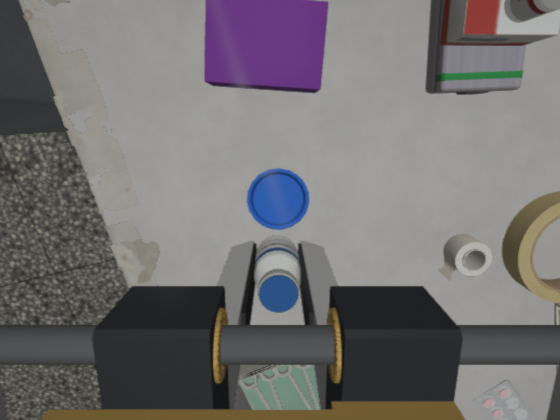

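The vial is held upright at px (278,280), and the cup at (278,199) is under the grasp point. Lowering.

```bash
python3 -m creep '{"slide":[[0.1,0,-4],[0,0,-4],[0,0,-3.5],[0,0,-1.5],[0,0,-0.5],[0,0,-0.3],[0,0,-0.15],[0,0,0]],"turn":[0,0,0,0,0,0,0,0],"claw":[0,0,0,0,0,0,0,0]}'; python3 -m creep '{"slide":[[0,0,-0.1],[0,0,0]],"turn":[0,0],"claw":[0,0]}'
```

```text
clock: 6.92
eef_pos: [427.2, -294.0, 212.7]
eef_rot: [3.141, 0.0, 1.325]
wrist_force: [-0.4, -0.1, -0.7]
finger_gap: 21.7
finger_force: 8.0
clock: 7.18
eef_pos: [427.1, -293.9, 211.2]
eef_rot: [3.141, 0.0, 1.325]
wrist_force: [0.2, 0.2, -0.8]
finger_gap: 21.4
finger_force: 8.0
```

```bash
python3 -m creep '{"slide":[[0,0,-0.05],[0,0,0],[0,0,0]],"turn":[0,0,0],"claw":[0,0,0]}'; python3 -m creep '{"slide":[[0,0,0],[0,0,0],[0,0,0],[0,0,0],[0,0,3],[0,0,5],[0,0,6]],"turn":[0,0,0,0,0,0,0],"claw":[0.45,0.45,0.45,0.6,0.6,0.8,1]}'
python3 - <<'E'
from h import *
s=manip.read_state();C=manip.calibration("wrist");im,d=manip.camera("wrist")
for q in["blue_vial_mid","blue_cup"]:
    for r in manip.cut_out(q,"wrist")[:2]:
        P=cloud("wrist",d,r["mask"],C);print(q,round(r["score"],2),np.round(r["position"]),top(P,-10,300),"cap",top(P,45,62))
E
```

```text
clock: 7.55
eef_pos: [427.1, -293.9, 210.6]
eef_rot: [-3.142, -0.0, 1.325]
wrist_force: [-0.1, 0.7, 0.4]
finger_gap: 21.7
finger_force: 8.0
clock: 8.43
eef_pos: [426.9, -293.8, 351.7]
eef_rot: [-3.14, -0.001, 1.325]
wrist_force: [0.1, -0.6, 0.0]
finger_gap: 72.8
finger_force: 0.0
blue_vial_mid 0.56 [485.  24.] (4226, array([ 631.1, -204.6]), array([ 30.3, 115.2]), 73.8, np.float64(73.2)) cap (859, array([ 598.9, -207.1]), array([25.4, 68.6]), 51.5, np.float64(54.3))
blue_cup 0.92 [272. 187.] (2298, array([ 425.7, -295.6]), array([59.4, 56.4]), 58.0, np.float64(3.9)) cap (7, array([ 424.5, -300.3]), array([ 2.3, 12. ]), 68.5, np.float64(53.9))
```

```bash
python3 - <<'E'
from h import *
C=manip.calibration("wrist");im,d=manip.camera("wrist");A=cloud("wrist",d,d>0,C)
A=A[np.hypot(A[:,0]-426,A[:,1]+295)<35];print(top(A,50,60),top(A,10,45),np.bincount((A[:,2].clip(0,80)//5).astype(int)))
cv2.imwrite("pics/w3.png",im[:,:,::-1])
E
python3 -m creep '{"slide":[[2.5,1.3,0],[4.5,2.4,0],[5,2.7,0],[4,2.2,0],[2.5,1.36,0],[0,0,0],[0,0,0]],"turn":[0,0,0,0,0,0,0],"claw":[1,1,1,1,1,1,1]}'
python3 - <<'E'
from h import *
C=manip.calibration("wrist");im,d=manip.camera("wrist")
A=cloud("wrist",d,d>0,C);A=A[np.hypot(A[:,0]-612,A[:,1]+168)<110];print("cap",top(A,118,135),"carton",top(A,68,80))
E
```

```text
(362, array([ 427.3, -294. ]), array([16.5, 16.3]), 30.4, np.float64(53.8)) (308, array([ 425.6, -294.7]), array([52.6, 21.4]), 30.0, np.float64(35.5)) [ 2697   893    22    21    22    29    45   167     2    12   343    19
     0     0     0     0 10856]
clock: 9.5
eef_pos: [611.6, -194.7, 349.3]
eef_rot: [-3.139, -0.0, 1.325]
wrist_force: [-0.5, -0.1, -0.5]
finger_gap: 94.2
finger_force: 0.0
cap (671, array([ 611.7, -194.7]), array([16.7, 17.2]), 47.3, np.float64(124.6)) carton (9812, array([ 614.7, -167.8]), array([90.3, 62.3]), 75.8, np.float64(74.1))
```

View pics/w3.png

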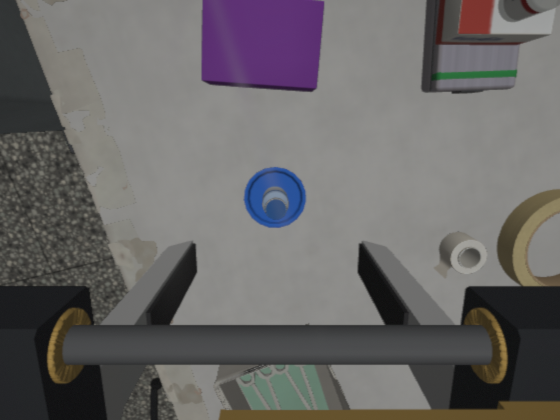

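The blue vial stands upright at the cup's centre, px (275,200), with its cap at z 53.8, which is 3+51. Now the red vial.

```bash
python3 -m creep '{"slide":[[0,0,-3],[0,0,-2.5],[0,0,-1.4],[0,0,0],[0,0,0],[0,0,0],[0,0,0],[0,0,0]],"turn":[0,0,0,0,0,0,0,0],"claw":[1,1,1,0.5,0.5,0.4,0.35,0]}' 8; python3 -m creep '{"slide":[[0,0,0],[0,0,0],[0,0,0],[0,0,0],[0,0,0],[0,0,0]],"turn":[0,0,0,0,0,0],"claw":[0,0,0,0,0,0]}'
```

```text
clock: 10.55
eef_pos: [612.2, -194.3, 281.9]
eef_rot: [3.141, 0.0, 1.325]
wrist_force: [-0.0, -0.3, -1.0]
finger_gap: 47.4
finger_force: 0.0
clock: 11.3
eef_pos: [612.1, -194.3, 281.6]
eef_rot: [-3.142, -0.0, 1.325]
wrist_force: [-0.8, -0.1, 0.2]
finger_gap: 22.1
finger_force: 8.0
```

```bash
python3 -m creep '{"slide":[[0,0,1],[0,0,3],[0,0,4],[-1,2.75,0],[-2,5.5,0],[-2,5.5,0],[-2,5.5,0],[-2,5.5,0]],"turn":[0,0,0,0,0,0,0,0],"claw":[0,0,0,0,0,0,0,0]}'; python3 -m creep '{"slide":[[-2,5.5,0],[-2,5.5,0],[-2,5.5,0],[-1.2,3.3,0],[-0.56,1.7,0],[0,0,0],[0,0,0]],"turn":[0,0,0,0,0,0,0],"claw":[0,0,0,0,0,0,0]}'
python3 - <<'E'
from h import *
C=manip.calibration("wrist");im,d=manip.camera("wrist")
cv2.imwrite("pics/w4.png",im[:,:,::-1])
for q in["red_vial_mid","red_cup"]:
    for r in manip.cut_out(q,"wrist")[:2]:
        P=cloud("wrist",d,r["mask"],C);print(q,round(r["score"],2),np.round(r["position"]),top(P,-10,300))
E
```

```text
clock: 12.3
eef_pos: [521.2, 54.8, 362.6]
eef_rot: [3.14, -0.0, 1.325]
wrist_force: [0.4, 0.8, 0.1]
finger_gap: 21.7
finger_force: 8.0
clock: 13.18
eef_pos: [445.0, 267.2, 361.7]
eef_rot: [3.142, 0.0, 1.324]
wrist_force: [0.8, -0.2, -0.1]
finger_gap: 22.2
finger_force: 8.0
red_vial_mid 0.76 [277. 276.] (3114, array([432. , 210.7]), array([138.4,  38.1]), 69.3, np.float64(190.7))
red_cup 0.84 [276. 195.] (2890, array([444.7, 265.1]), array([59.5, 56.9]), 68.9, np.float64(3.6))
```

View pics/w4.png

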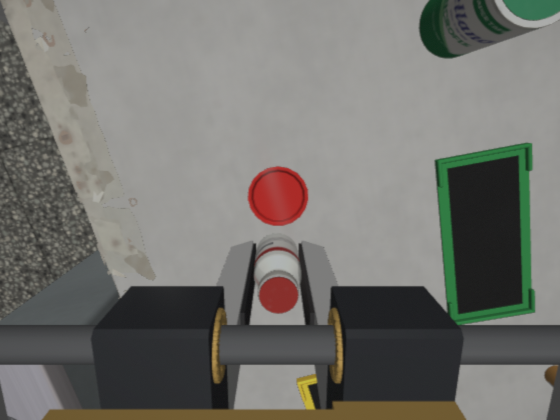

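The red vial is held upright at px (278,280) and the red cup is at (278,195), world (444.7,265.5). Lowering.

```bash
python3 -m creep '{"slide":[[0,-0.15,-4],[0,0,-4.5],[0,0,-4],[0,0,-1.5],[0,0,-0.5],[0,0,-0.3],[0,0,-0.15],[0,0,0]],"turn":[0,0,0,0,0,0,0,0],"claw":[0,0,0,0,0,0,0,0]}'; python3 -m creep '{"slide":[[0,0,-0.1],[0,0,0]],"turn":[0,0],"claw":[0,0]}'
```

```text
clock: 14.32
eef_pos: [444.6, 266.8, 212.7]
eef_rot: [3.141, -0.001, 1.325]
wrist_force: [0.3, -0.7, -0.8]
finger_gap: 21.7
finger_force: 8.0
clock: 14.58
eef_pos: [444.5, 266.7, 211.2]
eef_rot: [3.141, -0.0, 1.325]
wrist_force: [0.6, 0.0, -0.9]
finger_gap: 21.8
finger_force: 8.0
```

```bash
python3 -m creep '{"slide":[[0,0,-0.05],[0,0,0],[0,0,0],[0,0,0],[0,0,0],[0,0,3],[0,0,6],[0,0,6]],"turn":[0,0,0,0,0,0,0,0],"claw":[0,0,0.45,0.45,0.6,0.6,0.8,1]}'
python3 -m creep '{"slide":[[0,0,2],[0,0,0]],"turn":[0,0],"claw":[1,1]}'
python3 - <<'E'
from h import *
C=manip.calibration("wrist");im,d=manip.camera("wrist");A=cloud("wrist",d,d>0,C)
A=A[np.hypot(A[:,0]-444.7,A[:,1]-265.5)<35];print(top(A,50,60),top(A,10,45),np.bincount((A[:,2].clip(0,80)//5).astype(int)))
E
```

```text
clock: 15.58
eef_pos: [444.3, 266.6, 362.3]
eef_rot: [-3.141, 0.0, 1.325]
wrist_force: [0.9, -0.2, 0.1]
finger_gap: 72.9
finger_force: 0.0
clock: 15.82
eef_pos: [444.5, 266.7, 381.8]
eef_rot: [3.139, -0.002, 1.325]
wrist_force: [0.8, -0.4, -0.5]
finger_gap: 92.3
finger_force: 0.0
(304, array([444.7, 266. ]), array([16.5, 16.8]), 38.2, np.float64(53.7)) (282, array([445. , 275.4]), array([26.2, 31.8]), 1.0, np.float64(35.3)) [ 2297   762    17    24    22    28    44   142     5    10   291    13
     0     0     0     0 10674]
```

```bash
python3 -m creep '{"slide":[[1.1,-2.8,0],[2.2,-5.6,0],[2.2,-5.6,0],[2.2,-5.6,0],[2.2,-5.6,0],[2.2,-5.6,0],[2.2,-5.6,0],[2.2,-5.6,0]],"turn":[0,0,0,0,0,0,0,0],"claw":[1,1,1,1,1,1,1,1]}' 20; python3 -m creep '{"slide":[[0.53,-1.42,-2],[0,0,0],[0,0,0]],"turn":[0,0,0],"claw":[1,1,1]}'
python3 - <<'E'
from h import *
C=manip.calibration("wrist");im,d=manip.camera("wrist")
A=cloud("wrist",d,d>0,C);B=A[np.hypot(A[:,0]-612,A[:,1]+168)<110];print("carton",top(B,68,80),"case",top(B,33,43))
B=A[(A[:,0]>655)&(A[:,0]<760)&(abs(A[:,1]+168)<90)]
for x in range(655,760,10):
    q=B[(B[:,0]>=x)&(B[:,0]<x+10)];print(x,len(q),np.round(np.percentile(q[:,2],98)) if len(q) else "")
E
```

```text
clock: 16.88
eef_pos: [610.0, -155.3, 378.4]
eef_rot: [-3.139, -0.0, 1.325]
wrist_force: [-0.3, 0.9, 0.3]
finger_gap: 94.2
finger_force: 0.0
clock: 17.25
eef_pos: [614.7, -166.1, 360.3]
eef_rot: [-3.141, -0.0, 1.326]
wrist_force: [0.3, 1.1, 0.1]
finger_gap: 94.3
finger_force: 0.0
carton (9390, array([ 614.9, -167.2]), array([90.2, 62.3]), 75.7, np.float64(74.1)) case (3755, array([ 616.4, -169.1]), array([150.8,  61.7]), 77.8, np.float64(38.0))
655 9811 286.0
665 11404 284.0
675 2840 275.0
685 1826 1.0
695 1810 1.0
705 1873 1.0
715 2005 1.0
725 2049 1.0
735 2156 41.0
745 5744 61.0
755 4091 66.0
```

```bash
python3 -m creep '{"slide":[[0,-0.1,-4],[0,0,-4],[0,0,-2.5],[0,0,-1.3],[0,0,0],[0,0,0],[0,0,0],[0,0,0]],"turn":[0,0,0,0,0,0,0,0],"claw":[1,1,1,1,1,0.75,0,0]}' 20; python3 -m creep '{"slide":[[0,0,0],[0,0,0],[0,0,0],[0,0,0]],"turn":[0,0,0,0],"claw":[0,0,0,0]}'
```

```text
clock: 18.3
eef_pos: [614.9, -168.5, 243.2]
eef_rot: [3.141, 0.0, 1.325]
wrist_force: [1.0, -0.2, 0.8]
finger_gap: 67.6
finger_force: 0.0
clock: 18.8
eef_pos: [614.9, -168.5, 243.1]
eef_rot: [3.141, 0.0, 1.325]
wrist_force: [-1.9, 0.5, 5.7]
finger_gap: 63.9
finger_force: 20.0
```

```bash
python3 -m creep '{"slide":[[0,0,0.5],[0,0,2],[0,0,4],[0,0,3],[0,0,0]],"turn":[0,0,0,0,0],"claw":[0,0,0,0,0]}'; python3 -m creep '{"slide":[[-2,2.3,0],[-3.5,4,0],[-4,4.5,0],[-3.5,4,0],[-2.5,2.75,0],[0,0,0],[0,0,0]],"turn":[0.05,0.07,0.07,0.05,0.02,0,0],"claw":[0,0,0,0,0,0,0]}'
python3 - <<'E'
from h import *
C=manip.calibration("wrist");im,d=manip.camera("wrist");print(manip.read_state()["eef_pos"],manip.read_state()["eef_rot"])
cv2.imwrite("pics/w5.png",im[:,:,::-1])
for q in["carton_mid","yellow_tray"]:
    for r in manip.cut_out(q,"wrist")[:2]:
        P=cloud("wrist",d,r["mask"],C);print(q,round(r["score"],2),np.round(r["position"]),top(P,-10,15),top(P,120,165))
A=cloud("wrist",d,d>0,C);B=A[np.hypot(A[:,0]-616,A[:,1]+168)<110];print("case",top(B,33,43))
E
```

```text
clock: 19.42
eef_pos: [614.9, -168.5, 341.1]
eef_rot: [3.136, 0.0, 1.325]
wrist_force: [0.4, 0.6, -0.9]
finger_gap: 63.6
finger_force: 20.0
clock: 20.3
eef_pos: [460.1, 6.7, 337.5]
eef_rot: [-3.142, 0.0, 1.585]
wrist_force: [0.0, -0.4, -0.8]
finger_gap: 64.0
finger_force: 20.0
[460.25137334   6.50061013 337.38333728] [-3.14129357e+00  6.98390943e-05  1.58415071e+00]
carton_mid 0.84 [260. 391.] (26, array([ 436.6, -209.9]), array([ 59.5, 107.3]), 61.9, np.float64(1.6)) None
carton_mid 0.69 [274. 244.] None (1238, array([459.5,  53.2]), array([61.1,  1.1]), 0.4, np.float64(153.3))
yellow_tray 0.98 [278. 150.] (3476, array([458.9,  50.5]), array([87.9, 29.2]), 1.1, np.float64(3.5)) None
case None
```

View pics/w5.png

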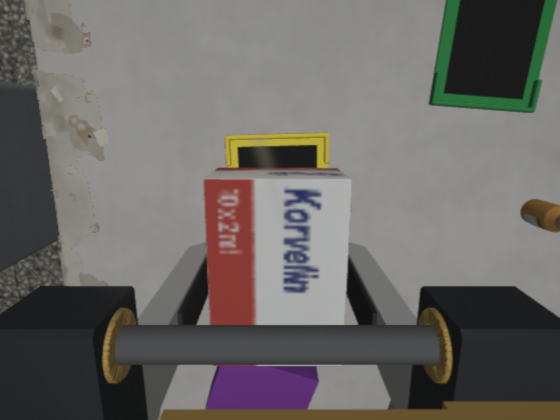

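The carton is held, with its end at px (278,172), and the tray's far lip is at (278,140), in line. I check its level before lowering.

```bash
python3 - <<'E'
from h import *
C=manip.calibration("wrist");im,d=manip.camera("wrist")
A=cloud("wrist",d,d>0,C);B=A[(abs(A[:,0]-460)<28)&(A[:,1]>-20)&(A[:,1]<50)&(A[:,2]>120)&(A[:,2]<200)]
for y in range(-20,50,10):
    q=B[(B[:,1]>=y)&(B[:,1]<y+10)];print(y,len(q),np.round(np.median(q[:,2]),1) if len(q) else "")
q=A[(abs(A[:,0]-460)<50)&(A[:,1]>40)&(A[:,1]<75)&(A[:,2]>6)&(A[:,2]<14)];print(top(q,6,14))
E
```

```text
-20 1214 168.4
-10 2464 168.4
0 2585 168.4
10 2705 168.4
20 2823 168.4
30 2972 168.4
40 3122 168.4
(740, array([458.9,  51.8]), array([87.9, 25.9]), 2.2, np.float64(7.8))
```

```bash
python3 -m creep '{"slide":[[-0.1,0,-4],[0,0,-4],[0,0,-3],[0,0,-1.2],[0,0,-0.3],[0,0,-0.2],[0,0,-0.1],[0,0,0]],"turn":[0,0,0,0,0,0,0,0],"claw":[0,0,0,0,0,0,0,0]}'; python3 -m creep '{"slide":[[0,0,-0.1],[0,0,0]],"turn":[0,0],"claw":[0,0]}'
```

```text
clock: 21.5
eef_pos: [458.9, 7.0, 210.1]
eef_rot: [3.141, 0.0, 1.585]
wrist_force: [-0.4, -0.5, -1.1]
finger_gap: 63.8
finger_force: 20.0
clock: 21.75
eef_pos: [458.8, 7.0, 208.7]
eef_rot: [3.141, -0.0, 1.585]
wrist_force: [-0.1, 0.3, -1.0]
finger_gap: 63.8
finger_force: 20.0
```

```bash
python3 -m creep '{"slide":[[0,0,-0.07],[0,0,0]],"turn":[0,0],"claw":[0,0]}'; python3 -m creep '{"slide":[[0,0,0],[0,0,0],[0,0,0],[0,0,4],[0,0,5],[0,0,5],[0,0,0]],"turn":[0,0,0,0,0,0,0],"claw":[0.85,1,1,1,1,1,1]}' 30
python3 - <<'E'
from h import *
C=manip.calibration("wrist");im,d=manip.camera("wrist");cv2.imwrite("pics/w6.png",im[:,:,::-1])
A=cloud("wrist",d,d>0,C);A=A[(abs(A[:,0]-459)<60)&(abs(A[:,1]-7)<70)];print("carton",top(A,34,44),"tray",top(A,5,10))
E
```

```text
clock: 22.0
eef_pos: [458.9, 7.0, 208.0]
eef_rot: [3.141, 0.0, 1.585]
wrist_force: [-0.2, -0.1, 0.7]
finger_gap: 64.0
finger_force: 20.0
clock: 22.88
eef_pos: [459.1, 7.0, 351.2]
eef_rot: [3.135, 0.0, 1.585]
wrist_force: [-0.7, -0.8, -0.7]
finger_gap: 93.9
finger_force: 0.0
carton (7957, array([458.5,   8.3]), array([62.3, 90. ]), 0.4, np.float64(39.1)) tray (1088, array([460.6,   7.2]), array([ 88.1, 115.1]), 2.5, np.float64(7.8))
```

View pics/w6.png

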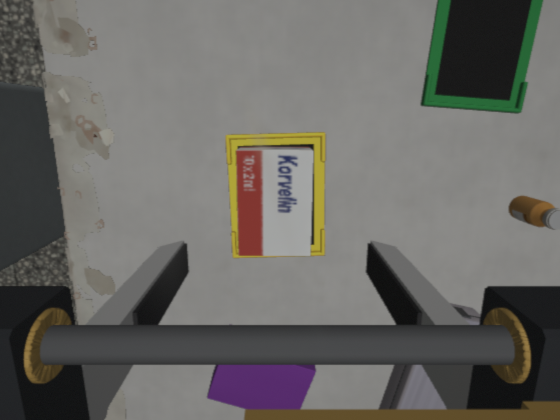

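The carton lies flat inside the yellow tray: its top is at z 39.1 (3+36), centred at px (275,200). On to the case.

```bash
python3 -m creep '{"slide":[[2,-2.3,0],[3.5,-4,0],[4,-4.5,0],[3.5,-4,0],[2.7,-2.8,0],[0,0,0],[0,0,0]],"turn":[-0.04,-0.06,-0.06,-0.05,-0.02,0,0],"claw":[1,1,1,1,1,1,1]}' 30
python3 - <<'E'
from h import *
C=manip.calibration("wrist");im,d=manip.camera("wrist");s=manip.read_state();print(s["eef_pos"],np.degrees(s["eef_rot"][2]))
A=cloud("wrist",d,d>0,C);A=A[np.hypot(A[:,0]-616,A[:,1]+169)<110];print("case",top(A,33,43))
E
```

```text
clock: 23.8
eef_pos: [615.5, -168.6, 346.3]
eef_rot: [-3.139, -0.0, 1.355]
wrist_force: [-0.7, -0.4, -0.2]
finger_gap: 94.1
finger_force: 0.0
[ 615.43905752 -168.31101784  347.0104563 ] 77.66578875440193
case (13365, array([ 616.4, -169.5]), array([150.5,  62.2]), 77.9, np.float64(38.1))
```

```bash
python3 -m creep '{"slide":[[0.1,-0.1,-4],[0,0,-4.5],[0,0,-3.5],[0,0,-1.6],[0,0,-0.8],[0,0,0],[0,0,0],[0,0,0]],"turn":[0,0,0,0,0,0,0,0],"claw":[1,1,1,1,1,1,0.75,0]}' 30; python3 -m creep '{"slide":[[0,0,0],[0,0,0],[0,0,0],[0,0,0],[0,0,0]],"turn":[0,0,0,0,0],"claw":[0,0,0,0,0]}'
```

```text
clock: 24.85
eef_pos: [617.0, -170.1, 204.8]
eef_rot: [3.14, 0.0, 1.355]
wrist_force: [0.4, -0.5, 0.4]
finger_gap: 77.9
finger_force: 0.0
clock: 25.48
eef_pos: [616.8, -170.0, 204.2]
eef_rot: [3.141, 0.0, 1.355]
wrist_force: [-1.9, 0.1, 5.1]
finger_gap: 61.8
finger_force: 30.0
```

```bash
python3 -m creep '{"slide":[[0,0,0.5],[0,0,2.5],[0,0,4],[0,0,3],[-1.5,3.5,0],[-2.2,5,0],[-2,5,0],[0,5.5,0]],"turn":[0,0,0,0,0,0,0,0],"claw":[0,0,0,0,0,0,0,0]}'; python3 -m creep '{"slide":[[1.5,5,0],[2,4,0],[0,0,0],[0,0,0]],"turn":[0.06,0.06,0.06,0],"claw":[0,0,0,0]}'
python3 - <<'E'
from h import *
C=manip.calibration("wrist");im,d=manip.camera("wrist");s=manip.read_state();print(s["eef_pos"],np.degrees(s["eef_rot"][2]))
cv2.imwrite("pics/w7.png",im[:,:,::-1])
for r in manip.cut_out("green_tray","wrist")[:2]:
    P=cloud("wrist",d,r["mask"],C);print(round(r["score"],2),np.round(r["position"]),top(P,-10,15),top(P,5,10))
A=cloud("wrist",d,d>0,C);B=A[(np.hypot(A[:,0]-s["eef_pos"][0],A[:,1]-s["eef_pos"][1])<85)&(A[:,2]>80)]
print("case top",top(B,100,155)); Q=B[(B[:,2]>125)&(B[:,2]<145)];print(np.linalg.lstsq(np.c_[Q[:,:2],np.ones(len(Q))],Q[:,2],rcond=None)[0])
E
```

```text
clock: 26.48
eef_pos: [558.7, 21.2, 304.0]
eef_rot: [-3.141, 0.0, 1.354]
wrist_force: [0.6, 0.3, -2.2]
finger_gap: 61.6
finger_force: 30.0
clock: 26.98
eef_pos: [594.7, 110.3, 303.5]
eef_rot: [-3.141, 0.0, 1.535]
wrist_force: [0.0, 0.3, -3.2]
finger_gap: 61.6
finger_force: 30.0
[594.69867262 109.86279054 303.68712223] 87.85715071669796
case top (40440, array([594.6, 114.5]), array([144.3,  86.3]), 87.9, np.float64(137.4))
[-1.20896157e-03 -2.67059852e-03  1.38364921e+02]
```

View pics/w7.png

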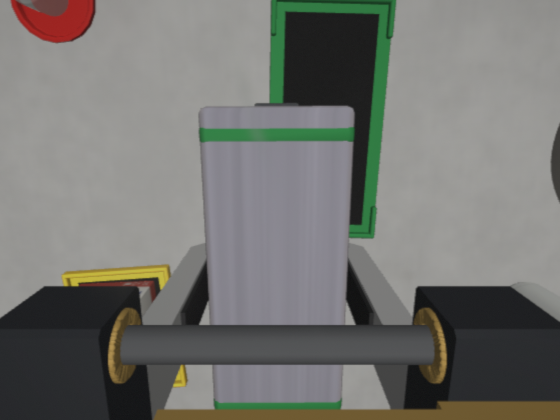

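The view shows the case level at (278,250), and the green tray partly hidden: right lip from (393,5) to (374,237), far lip at row ~3. I measure the tray from its green lip.

```bash
python3 - <<'E'
from h import *
C=manip.calibration("wrist");im,d=manip.camera("wrist")
h=cv2.cvtColor(im,cv2.COLOR_RGB2HSV);m=cv2.inRange(h,(50,120,40),(80,255,255))>0
P=cloud("wrist",d,m,C);P=P[(P[:,2]<14)&(P[:,0]>570)&(P[:,0]<700)&(P[:,1]>70)]
print(top(P,-5,14),top(P,5.5,10),P[:,1].max(),P[:,1].min())
Q=P[P[:,2]>6]
e=[Q[(Q[:,1]>=y)&(Q[:,1]<y+6),0].max() for y in range(92,112,6)]+[Q[(Q[:,1]>=y)&(Q[:,1]<y+6),0].max() for y in range(240,262,6) if ((Q[:,1]>=y)&(Q[:,1]<y+6)).any()]
print(np.round(e,1))
im,d=manip.camera("top");h=cv2.cvtColor(im,cv2.COLOR_RGB2HSV);m=cv2.inRange(h,(50,120,40),(80,255,255))>0
P=cloud("top",d,m);P=P[(P[:,2]<14)&(P[:,0]>560)&(P[:,0]<720)&(P[:,1]>60)&(P[:,1]<290)];print("top",top(P,-5,14))
E
```

```text
(5688, array([633.6, 173.3]), array([169.5,  84.6]), 86.7, np.float64(3.2)) (717, array([634.4, 172.9]), array([169.4,  84.4]), 87.2, np.float64(7.5)) 259.46859022578735 86.97649729084686
[670.9 671.1 671.6 670.7 679.8 680.1 680.5 617.6]
top (155, array([636.3, 243.8]), array([80.2, 34. ]), 0.4, np.float64(3.7))
```

```bash
python3 -m creep '{"slide":[[1.2,2.2,0],[1.6,2.8,0],[0.96,1.66,-2],[0,0,-3],[0,0,-2],[0,0,0],[0,0,0]],"turn":[-0.01,-0.01,0,0,0,0,0],"claw":[0,0,0,0,0,0,0]}'
python3 - <<'E'
from h import *
C=manip.calibration("wrist");im,d=manip.camera("wrist");s=manip.read_state();print(s["eef_pos"],np.degrees(s["eef_rot"][2]))
cv2.imwrite("pics/w8.png",im[:,:,::-1])
E
```

```text
clock: 28.05
eef_pos: [632.7, 176.4, 235.2]
eef_rot: [3.14, -0.0, 1.514]
wrist_force: [-0.2, 0.2, -2.1]
finger_gap: 62.2
finger_force: 30.0
[632.72932765 176.42065278 235.41085137] 86.7657715160657
```

View pics/w8.png

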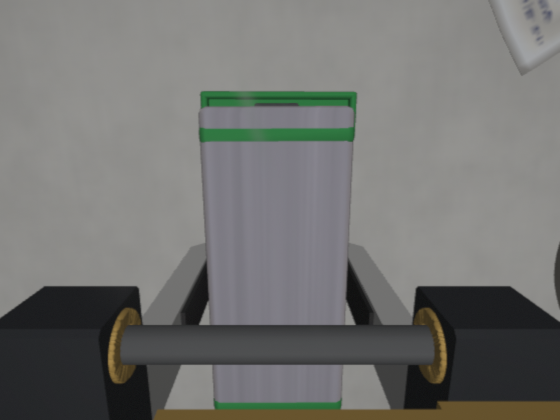

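The case is centred and square over the tray: far lip at rows 93–105, columns 201–356, case end between columns 203 and 354. Setting down.

```bash
python3 -m creep '{"slide":[[0,0,-1.2],[0,0,-0.8],[0,0,-0.4],[0,0,-0.2],[0,0,0],[0,0,0]],"turn":[0,0,0,0,0,0],"claw":[0,0,0,0,0,0]}'
```

```text
clock: 28.85
eef_pos: [632.5, 176.6, 208.2]
eef_rot: [3.141, -0.0, 1.515]
wrist_force: [-0.5, -0.3, -2.4]
finger_gap: 61.7
finger_force: 30.0
```

```bash
python3 -m creep '{"slide":[[0,0,-0.1],[0,0,0],[0,0,0]],"turn":[0,0,0],"claw":[0,0,0]}'
```

```text
clock: 29.22
eef_pos: [632.5, 176.6, 207.2]
eef_rot: [3.141, -0.0, 1.515]
wrist_force: [-0.2, 0.6, 1.0]
finger_gap: 61.9
finger_force: 30.0
```

Contact: the wrist no longer carries the weight. Releasing and backing off.

```bash
python3 -m creep '{"slide":[[0,0,0],[0,0,0],[0,0,0],[0,0,2],[0,0,5],[0,0,5],[0,0,4],[0,0,0]],"turn":[0,0,0,0,0,0,0,0],"claw":[0.85,1,1,1,1,1,1,1]}'
python3 -m creep '{"slide":[[-3,-3,2],[-5,-3,2],[-5,-3,0],[-5,0,0],[0,0,0],[0,0,0]],"turn":[0,0,0,0,0,0],"claw":[1,1,1,1,1,1]}'
python3 - <<'E'
from h import *
C=manip.calibration("wrist");im,d=manip.camera("wrist");A=cloud("wrist",d,d>0,C);B=A[(abs(A[:,0]-632)<60)&(abs(A[:,1]-176)<110)];print("case",top(B,35,48),"lip",top(B,5,10))
im,d=manip.camera("top");A=cloud("top",d,d>0);f=lambda x,y,r:A[np.hypot(A[:,0]-x,A[:,1]-y)<r]
for n,x,y,r,lo,hi in(("blue",426,-295,35,45,62),("red",445,266,35,45,62),("carton",459,8,70,30,48),("case",632,176,100,30,50),("amber",690,3,40,42,62),("can",623,373,50,105,120)):print(n,top(f(x,y,r),lo,hi))
b=manip.camera("scene")[0];cv2.imwrite("pics/end.png",np.hstack([cv2.resize(im,(400,300)),cv2.resize(b,(400,300))])[:,:,::-1])
E
```

```text
clock: 30.22
eef_pos: [632.3, 176.6, 372.2]
eef_rot: [3.134, -0.002, 1.515]
wrist_force: [-0.6, 0.1, 0.4]
finger_gap: 94.0
finger_force: 0.0
clock: 30.98
eef_pos: [452.8, 86.7, 407.4]
eef_rot: [3.141, -0.0, 1.515]
wrist_force: [-0.1, -0.3, -0.1]
finger_gap: 94.0
finger_force: 0.0
case (11660, array([631.5, 173.7]), array([146.5,  62.8]), 86.8, np.float64(40.9)) lip (734, array([632.2, 171. ]), array([168.2,  85.6]), 86.6, np.float64(7.8))
blue (35, array([ 426.8, -291.9]), array([15.4, 13.5]), 89.0, np.float64(54.1))
red (32, array([443. , 265.5]), array([13.3, 14.4]), 0.5, np.float64(54.2))
carton (478, array([456.8,   8.9]), array([86.8, 62.3]), 88.7, np.float64(39.1))
case (1135, array([631. , 179.2]), array([151.2,  63.6]), 87.7, np.float64(41.2))
amber (32, array([685.9,   3.8]), array([13.9, 15.5]), 88.6, np.float64(49.4))
can (356, array([623.4, 376.6]), array([55.6, 53.2]), 63.3, np.float64(111.8))
```

View pics/end.png

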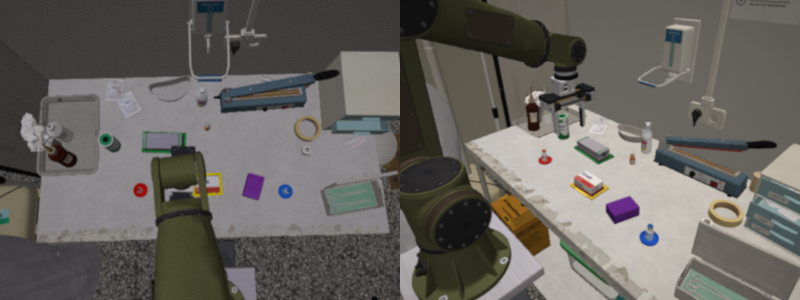

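Everything stands in its own place at the right height: vial caps at z 54, carton top at 39 and case top at 41. The scene half of the picture shows the vials upright at (544,156) and (650,233), the carton at (589,183) and the case at (595,148). The amber vial and tape can have not moved.

```bash
python3 -c "
from cell import manip
print(manip.sign_off())"
```

```text
the job is handed in; nothing more can be done
None
```

The job is handed in: both vials, the carton and the case are upright and flat in their own cups and trays, placed in the order asked in about 31 s, with the amber vial and tape can left where they stood.

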